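Close up the spice rack

ROBOT

A 6-joint arm with a two-finger parallel gripper is mounted at the origin on a cart in front of the work surface, level with it; the furniture and walls round the work are solid. World frame = base frame: x ahead of the robot, y to its left, z up, the work surface at z = 0. Lengths are in m, angles in rad, forces in N, time in s.
With the tool pointing down it reaches from about 0.325 to 0.9 m from the base axis. Payload 6.1 kg.
Tool frame: the origin (TCP) lies midway between the tips of the shut fingers; the grasp point (between the pads) lies 19 mm behind it; z points along the fingers, y is the line along which they close (so a half turn about z gives the same grasp; the last joint's range is limited). The gripper opens to 85 mm and grips with 20 to 120 N. Pads are 22 mm wide; open, the fingers measure 114 mm over their backs; the gripper's body (76 mm by 85 mm) begins 54 mm behind the grasp point. The pads swing forward as they close: fully open they stand 13 mm farther back than shut.
Start: joints at [-1.47, 0.22, 1.526, -0, 1.395, -0.126], TCP at [0.141, -0.609, 0.231] pointing down, gripper open.
Joint ranges: [-2.98, 2.98], [-0.91, 2.08], [0.09, 2.57], [-1.24, 4.39], [0.2, 2.65], [-2.68, 2.68]. Speed limits (rad/s): [2.57, 2.57, 3.01, 3.14, 3.14, 3.14].

INTERFACE

Orientations are given as [roll, pitch, yaw] about the fixed x, y, z axes, in that order (R = Rz(yaw) Ry(pitch) Rx(roll)).
In Python, from plant import movep, move_l, set_joints, gripper_to, hold, inverse_kinematics, observe, get_image, get_calibration, Unreachable, job_done gives the robot as it stands. Calls block until the motion is done:
- movep(position, orientation): joint-space move of the TCP to a pose.
- move_l(position, feed=0.15, rotation=None, max_force=None): straight line of the TCP; rotation=None keeps the orientation; feed is the mean speed in m/s. With max_force (N) it stops when the force on the tool has changed by that much, and returns True; else False.
- set_joints(angles): joint-space move.
- gripper_to(opening, f_grip=None): finger opening in m; f_grip is the grip in N (None keeps the last); returns when the fingers have stopped.
- hold(seconds).
- inverse_kinematics(position, orientation): joint angles nearest the present ones, or None.
- observe(): the state.
- get_image(name): name is "scene" or "top"; returns (picture, depth): 420x560x3 uint8, red, green, blue; 420x560 float32, m along the optical axis (not along the pixel's ray), 0 where there is no reading.
- get_calibration(name): a dict with "intrinsics" (3x3 intrinsics, pixels), "world_from_camera" (4x4, takes a point from camera to world coordinates). Camera axes: x right, y down, z forward; pixel columns grow to the right and rows downward; lengths in m; the calibration is good to about 2 mm. A picture is of the moment at which its call begins. get_calibration takes no time and is no camera call.
A pose or a line that the arm cannot do raises Unreachable and nothing moves.
- job_done(): hands the job in; it is judged then, once.
The state is a dict: "time_s": time; "q": joint angles; "joint_velocities": joint speeds; "joint_torque": joint torques, N m; "eef_pos": TCP position; "tcp_rot": TCP orientation; "ft_force": force on the tool from outside, world axes, zero at the start; "torque": the same for the moment, N m; "opening": finger opening in m; "grasp_force": force on a finger pad.
Only numpy, scipy, OpenCV 4.12 (cv2) and the standard library are available. Lean on these libraries where they do the work, as an engineer would, in place of code of your own. Each camera call takes 0.05 s, during which the arm holds its last target. There are 200 camera calls.

TASK

Close up the adjustable spice rack: hold its release bar up, slide the end stop along until it presses the three spice jars gently but firmly (about 10 N) together against the far end, then let the bar go and ease the stop back just until its tooth drops into the nearest notch. Touch the jars with nothing but the stop, do not crush or topple them, disturb nothing else, and leave the stop caught with the bar fully down.

Things in the scene. Friction and masses are not known exactly. Their poses are not given: they have to be found in the camera images.
- rack: Pale wooden spice rack fixed on the worktop: deck 124 x 350 mm, 8 mm thick, side rails leave a 52 mm wide channel along its y axis for the jars. Origin at worktop level on the channel's middle line, 180 mm from the deck's -y end; z up. At the -y end stands a fixed wooden cheek, 114 mm tall, its inner face 132 to 168 mm on the -y side of the origin, differently each time.
- end_stop: Aluminium sliding end stop, 116 mm across (x), 55 mm along the rack (y), 115 mm tall. It slides only along the rack's y, with about 2 N of friction; -y is toward the jars. Origin at the middle of its flat jar-side face (which looks to -y), at the height of the deck's upper side.
- bar_grip (a point): Centre of the release bar's black grip: a level bar 112 mm long along the rack's x, 12 mm thick (y), 14 mm high, on two upright rods at its ends (94 mm apart; the middle is free on both sides). It rides on the end stop, always 35 mm on the +y side of the stop's jar-side face; 150 mm above the worktop when fully down.
- release_bar (a joint): Lift of the release bar in m: 0 down (4.5 mm wide tooth in a notch, stop locked but for 2.5 mm play); 0.009 tooth on top between two notches (the stop slides, but the tooth drops into the next notch it meets); over 0.010 clear; 0.016 upper stop. Spring and weight pull it down, 7 N at the bottom, 10 N at the top. It starts in a notch or on top between two.
- spice_0_mid (a point): Centre (half-way up) of the spice jar next to the end cheek: upright glass jar with a red cap, 45 mm in diameter, 106 mm tall, about 0.11 kg, standing on the deck in the channel. The jars start with gaps between them.
- spice_1_mid (a point): Centre of the middle spice jar, same size.
- spice_2_mid (a point): Centre of the spice jar next to the end stop, same size.
- spice_0: The jar next to the end cheek; origin at the centre of its underside, z up.
- spice_1: The middle jar; origin at the centre of its underside, z up.
- spice_2: The jar next to the end stop; origin at the centre of its underside, z up.
- mug: White speckled mug, bystander to be left alone; origin at its underside.
- cream_jug: Small white cream jug, bystander to be left alone; origin at its underside.
- tomato_tin: Low round food tin, bystander to be left alone; origin at its underside.
- sardine_tin: Flat oblong tin, bystander to be left alone; origin at its underside.
- notch_strip (a point): Middle of the upper side of the dark steel notch strip that lies along the rack's y, outside the side rail at rack x = -47 mm. Its square notches are 7 mm wide, 10 mm deep, one every 12 mm; where they lie along y differs each time by up to 6 mm and is not given by this point: feel for them.
There are look-alikes about, which are no part of the job. Leave any green look-alike of the spice_1 alone.

How it is judged:
By the outcome, as a careful person would: the job done as asked, in the order asked, and still so for the second after the job is handed in, with the robot touching nothing.
It also fails if it takes over 64 s, if anything falls off the work surface, if the arm or the gripper's body presses on something with over 40 N, if the wrist force passes 120 N, or if a joint passes its speed limit or range.

## Working session

There is one attempt and no reset: what is moved stays moved. The work goes in short steps, each a Python script; the robot and the scene stay as the last script left them, time stands still between calls to the robot, and variables do not carry over. Pictures are saved under pics/ and viewed, at most 10 in all, crops included, and the job is handed in when it is done.

```bash
mkdir -p pics; ls; python3 - <<'E'
from plant import *
import cv2,numpy as np
for n in("scene","top"):
    p,d=get_image(n);c=get_calibration(n)
    np.savez(f"pics/{n}0.npz",p=p,d=d,K=c["intrinsics"],T=c["world_from_camera"])
    cv2.imwrite(f"pics/{n}0.png",p[:,:,::-1]); print(n,np.round(c["intrinsics"],1).tolist(),np.round(c["world_from_camera"],3).tolist())
o=observe();print(o["time_s"],o["tcp_rot"],o["ft_force"])
E
```

```text
pics
scene [[497.7, 0.0, 284.0], [0.0, 497.7, 218.7], [0.0, 0.0, 1.0]] [[0.879, -0.338, 0.337, -0.011], [-0.477, -0.641, 0.602, -1.002], [0.013, -0.69, -0.724, 1.295], [0.0, 0.0, 0.0, 1.0]]
top [[488.0, 0.0, 279.3], [0.0, 488.0, 217.1], [0.0, 0.0, 1.0]] [[0.027, -0.918, 0.395, -0.086], [-1.0, -0.025, 0.012, -0.037], [-0.001, -0.395, -0.919, 1.623], [0.0, 0.0, 0.0, 1.0]]
0.1 [-3.13983130e+00 -2.18379784e-04  2.26795500e-01] [-0.27164024 -0.34398888  0.34324317]
```

View pics/scene0.png

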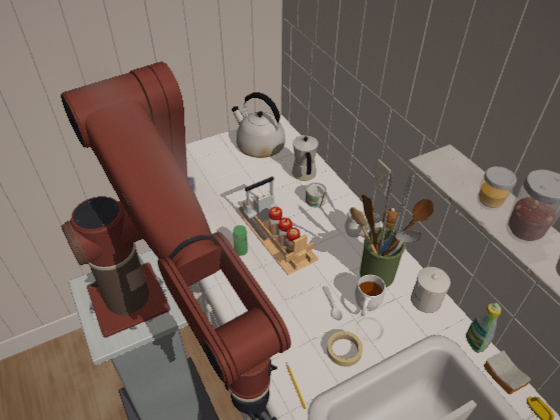

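View pics/top0.png

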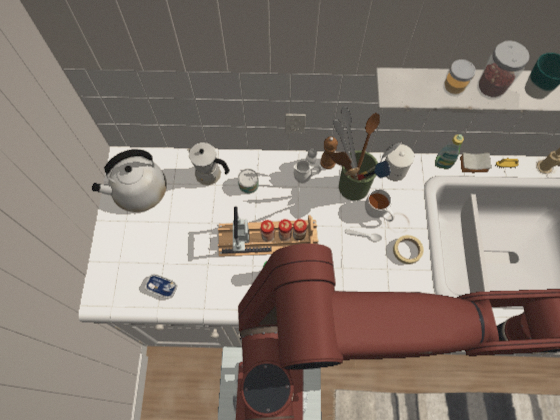

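The scene shows the rack around (275,235), with three red-capped jars at top pixels (267,227), (285,227) and (300,227). The cheek is at (313,228) and the stop with its black bar is at (238,225). A green-topped look-alike stands off the rack at scene (240,240). I'll enlarge both views.

```bash
python3 - <<'E'
import cv2,numpy as np
a=cv2.imread("pics/top0.png")[190:270,205:330];b=cv2.imread("pics/scene0.png")[165:285,220:330]
a=cv2.resize(a,None,fx=6,fy=6,interpolation=cv2.INTER_CUBIC)
b=cv2.resize(b,None,fx=5,fy=5,interpolation=cv2.INTER_CUBIC)
cv2.imwrite("pics/a.png",a);cv2.imwrite("pics/b.png",b)
f=np.load("pics/top0.npz");d=f["d"];v,u=np.mgrid[0:420,0:560]
P=np.stack([(u-f["K"][0,2])/f["K"][0,0]*d,(v-f["K"][1,2])/f["K"][1,1]*d,d],-1)@f["T"][:3,:3].T+f["T"][:3,3]
np.save("pics/Ptop.npy",P)
hsv=cv2.cvtColor(f["p"],cv2.COLOR_RGB2HSV)
roi=np.zeros(d.shape,bool);roi[190:270,205:330]=1
m=roi&((hsv[...,0]<8)|(hsv[...,0]>172))&(hsv[...,1]>150)&(hsv[...,2]>100)&(d>0)&(P[...,2]>.1)
n,l,s,c=cv2.connectedComponentsWithStats(m.astype(np.uint8))
for i in range(1,n):
  if s[i,4]>20: Q=P[l==i]; Q=Q[Q[:,2]>Q[:,2].max()-.006]; print("cap",c[i].round(1),s[i,4],((Q.max(0)+Q.min(0))/2).round(4),np.ptp(Q,0).round(3))
m=roi&(hsv[...,2]<60)&(P[...,2]>.13)&(d>0)
Q=P[m];print("bar",len(Q),Q.mean(0).round(4),Q.min(0).round(4),Q.max(0).round(4))
k=Q[:,2]>np.percentile(Q[:,2],95)-.004;Qt=Q[k];print(len(Qt),((Qt.max(0)+Qt.min(0))/2).round(4),Qt.mean(0).round(4),np.ptp(Qt,0));w,V=np.linalg.eigh(np.cov(Qt[:,:2].T));print(V[:,1])
# rack deck/rail points
wood=roi&(hsv[...,0]>8)&(hsv[...,0]<22)&(hsv[...,1]>80)&(P[...,2]>.004)&(P[...,2]<.05)&(d>0)
Q=P[wood];r=cv2.minAreaRect((Q[:,:2]*1000).astype(np.float32));print("wood",len(Q),r,cv2.boxPoints(r).round().tolist())
E
```

```text
cap [267.  226.5] 92 [0.5263 0.0225 0.1201] [0.037 0.04  0.006]
cap [285.  225.8] 91 [ 0.5302 -0.0339  0.1207] [0.039 0.034 0.006]
cap [299.9 225.8] 73 [ 0.5329 -0.0871  0.1197] [0.039 0.04  0.006]
bar 191 [0.3617 0.0565 0.4361] [ 0.1858 -0.0496  0.1572] [0.5729 0.1316 0.769 ]
14 [ 0.1889 -0.0377  0.761 ] [ 0.1897 -0.0364  0.76  ] [0.00515467 0.02372822 0.01604468]
[-0.1611392   0.98693169]
wood 1344 ((527.5131225585938, 22.973846435546875), (124.24529266357422, 345.697509765625), 4.347884178161621) [[452.0, 191.0], [479.0, -154.0], [603.0, -145.0], [576.0, 200.0]]
```

View pics/a.png

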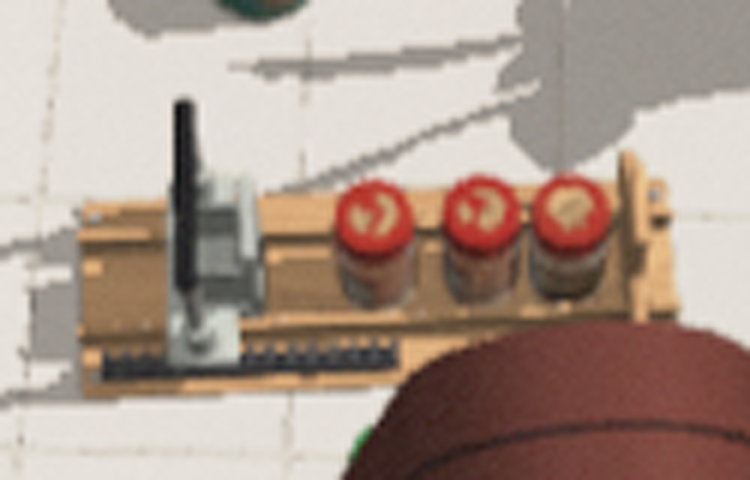

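View pics/b.png

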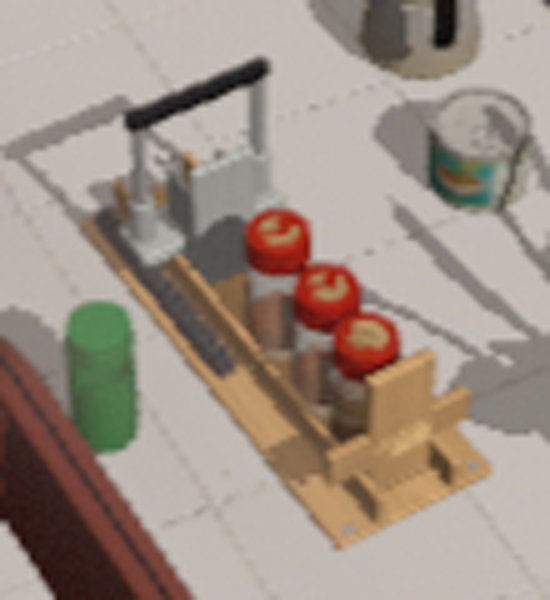

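The crops confirm the layout. The job jars are the three red-capped ones standing in the channel (top pixels 267, 285 and 300, row 226, cap height 0.120, and the line fits). The green one at scene (240,240) stands off the rack, so I'll leave it alone. Next I'll measure the bar.

```bash
python3 - <<'E'
import cv2,numpy as np
yaw=np.radians(4.348);ex=np.array([np.cos(yaw),np.sin(yaw)]);ey=np.array([-ex[1],ex[0]])
O=np.array([.5275,.0230])+.005*ey
print("O",O)
for n in("top","scene"):
  f=np.load(f"pics/{n}0.npz");d=f["d"];v,u=np.mgrid[0:420,0:560]
  P=np.stack([(u-f["K"][0,2])/f["K"][0,0]*d,(v-f["K"][1,2])/f["K"][1,1]*d,d],-1)@f["T"][:3,:3].T+f["T"][:3,3]
  L=np.stack([(P[...,:2]-O)@ex,(P[...,:2]-O)@ey,P[...,2]],-1)*1000
  g=f["p"].max(-1)
  near=(d>0)&(abs(L[...,0])<90)&(abs(L[...,1])<200)
  m=near&(g<70)&(L[...,2]>138)&(L[...,2]<180)
  Q=L[m];print(n,"bar",len(Q),"min",Q.min(0).round(1),"max",Q.max(0).round(1),"med",np.median(Q,0).round(1), "z95",np.percentile(Q[:,2],[50,90,97]).round(1), "y pct",np.percentile(Q[:,1],[5,50,95]).round(1))
  hsv=cv2.cvtColor(f["p"],cv2.COLOR_RGB2HSV)
  r=near&((hsv[...,0]<8)|(hsv[...,0]>172))&(hsv[...,1]>150)&(L[...,2]>113)&(L[...,2]<130)
  k,l,s,c=cv2.connectedComponentsWithStats(r.astype(np.uint8))
  for i in range(1,k):
    if s[i,4]>15:
      Q=L[l==i];print(" cap",((Q.max(0)+Q.min(0))/2).round(1),s[i,4])
  m=near&(L[...,2]>40)&(L[...,2]<112)&(hsv[...,1]<60)&(abs(L[...,0])<25)&(L[...,1]>30)
  Q=L[m];print(" stop y pct",np.percentile(Q[:,1],[2,20,50,80,98]).round(1))
  w=near&(hsv[...,0]>8)&(hsv[...,0]<22)&(hsv[...,1]>60)&(L[...,2]>95)&(L[...,2]<125)&(L[...,1]<-110)
  if w.any(): Q=L[w];print(" cheek",len(Q),np.percentile(Q[:,1],[3,50,97]).round(1))
E
```

```text
O [0.52712093 0.02798561]
top bar 106 min [-55.3  90.7 157.2] max [ 53.3 101.6 173. ] med [ -5.7  97.  165.1] z95 [165.1 170.1 171.9] y pct [ 91.1  97.  101.1]
 cap [  1.3  -3.1 118.1] 51
 cap [ -2.2 -66.8 118.5] 43
 cap [  -3.5 -114.9  117.9] 56
 stop y pct [ 60.9  73.9  83.5  93.2 114.4]
 cheek 77 [-157.1 -148.3 -111.9]
scene bar 96 min [-51.3  85.3 152. ] max [ 52.2 104.4 170.4] med [ -3.4  94.7 162.9] z95 [162.9 166.9 169.4] y pct [ 88.5  94.7 101.1]
 cap [  2.4  -6.3 116.5] 42
 cap [  5.  -67.5 116.3] 25
 stop y pct [ 58.9  62.7  65.2  87.1 111.4]
 cheek 126 [-158.6 -153.5 -112.2]
```

The bar's top is at z≈0.165, so the tooth starts on top (lift ≈9 mm). The bar's centre is at rack (−1, 96) mm and the stop's face at about 61 mm, which agrees with the given 35 mm offset. Now I'll approach.

```bash
cat > h.py <<'E'
from plant import *
import numpy as np,cv2
YAW=np.radians(4.348);ex=np.array([np.cos(YAW),np.sin(YAW)]);ey=np.array([-ex[1],ex[0]])
O=np.array([.52712,.02799]);R=[np.pi,0,YAW]
def W(x,y,z): return np.r_[O+x*ex+y*ey,z]
def S(t=""):
    o=observe();p=o["eef_pos"];f=o["ft_force"];l=np.r_[(p[:2]-O)@ex,(p[:2]-O)@ey,p[2]]*1000
    print(t,"t%.2f"%o["time_s"],"rack",l.round(1),"F",np.round([f[:2]@ex,f[:2]@ey,f[2]],1),"op %.4f"%o["opening"],"g %.1f"%o["grasp_force"],flush=True)
    return l/1000,np.array([f[:2]@ex,f[:2]@ey,f[2]])
E
python3 - <<'E'
from h import *
movep([.08,-.46,.36],R); S()
movep([.42,.10,.36],R); S()
gripper_to(.045,40)
movep(W(0,.096,.25),R);S("above")
hold(.3);S("settled")
p,d=get_image("scene");cv2.imwrite("pics/c.png",cv2.resize(p[120:300,170:370,::-1],None,fx=3,fy=3))
E
```

```text
t0.93 rack [-482.8 -453.   359.3] F [ 0.1 -0.6 -0.8] op 0.0855 g 0.0
 t3.27 rack [-101.2   79.3  359.9] F [ 0.8 -0.6 -0.2] op 0.0854 g 0.0
above t4.39 rack [-2.000e-01  9.600e+01  2.505e+02] F [ 0.8 -0.4  0.5] op 0.0448 g 0.0
settled t4.69 rack [  0.3  95.9 251.8] F [ 0.1 -0.5  0.4] op 0.0453 g 0.0
```

View pics/c.png

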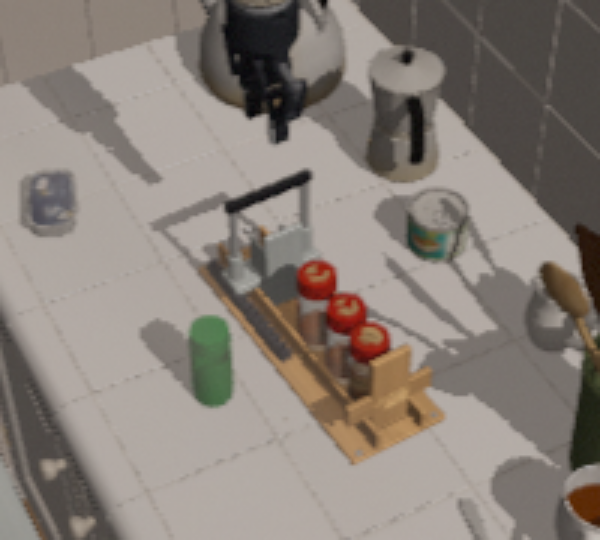

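The open gripper is directly above the bar's middle, around (275,120) against the bar at (270,190), and nothing has been disturbed. Next I descend, grip and lift by force.

```bash
python3 - <<'E'
from h import *
print(move_l(W(0,.096,.139),feed=.06,max_force=6)); S("down")
gripper_to(.008,40); S("gripped")
hold(.3);l,f=S("settled")
print(move_l(W(l[0],l[1],l[2]+.018),feed=.012,max_force=17));S("lift");hold(.2);S()
E
```

```text
False
down t6.74 rack [  0.3  96.  139.4] F [-0.4 -0.3  0.3] op 0.0453 g 0.0
gripped t7.13 rack [  0.2  96.3 139.4] F [-1.8  3.   2.5] op 0.0116 g 41.8
settled t7.43 rack [  0.2  96.3 139.3] F [-1.6  3.1  4.7] op 0.0108 g 42.0
True
lift t8.32 rack [ -0.3  95.6 145.5] F [  7.4  -0.2 -10.1] op 0.0110 g 41.7
 t8.52 rack [ -0.2  95.6 144.9] F [ 7.  -0.  -9.3] op 0.0111 g 41.7
```

```bash
python3 - <<'E'
from h import *
l,f=S()
move_l(W(.0005,l[1],l[2]),feed=.01);hold(.2);l,f=S("xcorr")
print(move_l(W(l[0],l[1],l[2]+.004),feed=.008,max_force=6));hold(.1);S("up")
p,d=get_image("top");c=get_calibration("top")
K=c["intrinsics"];T=c["world_from_camera"];v,u=np.mgrid[0:420,0:560]
cv2.imwrite("pics/d.png",cv2.resize(p[170:280,195:335,::-1],None,fx=5,fy=5))
E
```

```text
t8.52 rack [ -0.2  95.6 144.9] F [ 7.  -0.  -9.3] op 0.0111 g 41.7
xcorr t9.07 rack [-1.000e-01  9.510e+01  1.443e+02] F [  2.   -1.2 -10.2] op 0.0113 g 41.7
True
up t9.53 rack [ -0.3  95.1 144.6] F [ 7.8  2.3 -9.8] op 0.0110 g 41.7
```

View pics/d.png

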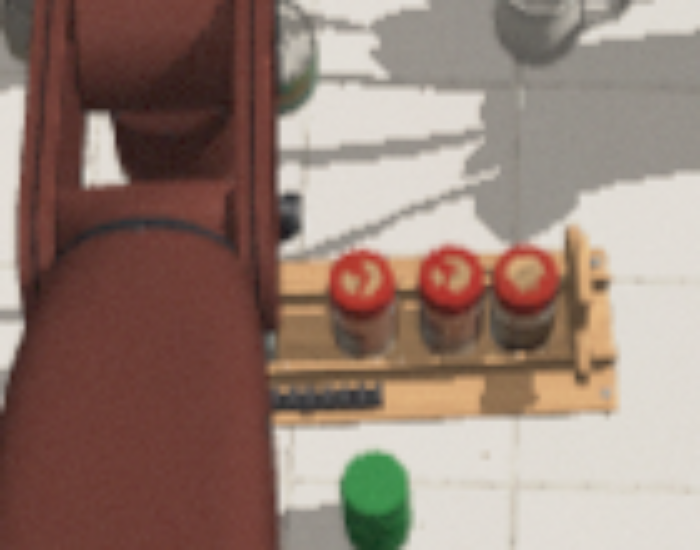

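Only the arm covers the stop, and the jars (caps at 360, 450 and 525, row 280) and the green jar are untouched. A pull of 10 N means the lift is about 14 mm, which is clear. Next I slide.

```bash
python3 - <<'E'
from h import *
l,f=S()
z=.1448
print(move_l(W(.0003,.070,z),feed=.03,max_force=9));S("a")
print(move_l(W(.0003,.055,z),feed=.02,max_force=9));S("b")
r=move_l(W(.0003,.0,z),feed=.012,max_force=8);print(r);S("c");hold(.2);S("c2")
E
```

```text
t9.57 rack [ -0.3  95.1 144.5] F [ 6.6  1.3 -9.7] op 0.0116 g 41.7
False
a t10.56 rack [ -0.2  69.8 144.5] F [  0.3  -0.8 -10.4] op 0.0114 g 41.7
False
b t11.46 rack [-1.000e-01  5.470e+01  1.446e+02] F [ -3.9   0.4 -10.2] op 0.0113 g 41.7
True
c t14.15 rack [ -0.6  22.9 143. ] F [ 5.6  1.8 -9.6] op 0.0112 g 41.7
c2 t14.35 rack [ -0.6  22.9 142.2] F [  7.8   2.  -10.9] op 0.0114 g 41.8
```

Side force, not the jars, caused that stop, since Fy is still about friction level. I'll restore the height and approach in small steps, watching Fy.

```bash
python3 - <<'E'
from h import *
l,f=S()
move_l(W(.0006,l[1],.1455),feed=.01);hold(.1);l,f=S("fix")
y=l[1]
while y>-.03 and observe()["time_s"]<30:
    y-=.0008; move_l(W(.0006,y,.1455),feed=.01)
    o=observe();fy=np.dot(o["ft_force"][:2],ey)
    if fy>4.5: break
hold(.15);S("contact")
E
```

```text
t14.35 rack [ -0.6  22.9 142.2] F [  7.8   2.  -10.9] op 0.0114 g 41.8
fix t15.33 rack [ -0.3  22.9 145. ] F [-5.7  0.8 -9.9] op 0.0114 g 41.6
contact t15.98 rack [ -0.3  22.7 144.9] F [-4.7  6.6 -9.6] op 0.0114 g 41.6
```

```bash
python3 - <<'E'
from h import *
l,f=S();y=l[1]-.0008
for i in range(20):
    o=observe();fy=np.dot(o["ft_force"][:2],ey)
    if fy>11: break
    y-=.0003; move_l(W(.0006,y,.1455),feed=.005);hold(.08);S("%.4f"%y)
hold(.2);S("pressed")
p,d=get_image("top");cv2.imwrite("pics/e.png",cv2.resize(p[170:280,195:335,::-1],None,fx=5,fy=5))
E
```

```text
t15.98 rack [ -0.3  22.7 144.9] F [-4.7  6.6 -9.6] op 0.0114 g 41.6
0.0216 t16.32 rack [ -0.3  22.7 145. ] F [ -5.1   5.2 -10.3] op 0.0113 g 41.6
0.0213 t16.65 rack [ -0.3  22.7 145. ] F [-4.9  6.5 -9.8] op 0.0112 g 41.6
0.0210 t16.98 rack [ -0.4  22.7 144.9] F [-5.   6.2 -8.6] op 0.0110 g 41.6
0.0207 t17.32 rack [ -0.3  22.6 144.9] F [-5.6  7.5 -9.9] op 0.0114 g 41.6
0.0204 t17.65 rack [ -0.3  22.6 144.9] F [ -5.5   8.9 -10.7] op 0.0113 g 41.6
0.0201 t17.98 rack [ -0.4  22.6 144.9] F [ -5.5   9.9 -10.2] op 0.0114 g 41.6
0.0198 t18.32 rack [ -0.3  22.5 144.9] F [ -4.8  10.1 -10.1] op 0.0110 g 41.6
0.0195 t18.65 rack [ -0.4  22.5 144.9] F [ -4.6  11.9 -10.5] op 0.0112 g 41.6
pressed t18.85 rack [ -0.4  22.5 144.9] F [-4.5 12.6 -9.8] op 0.0115 g 41.6
```

View pics/e.png

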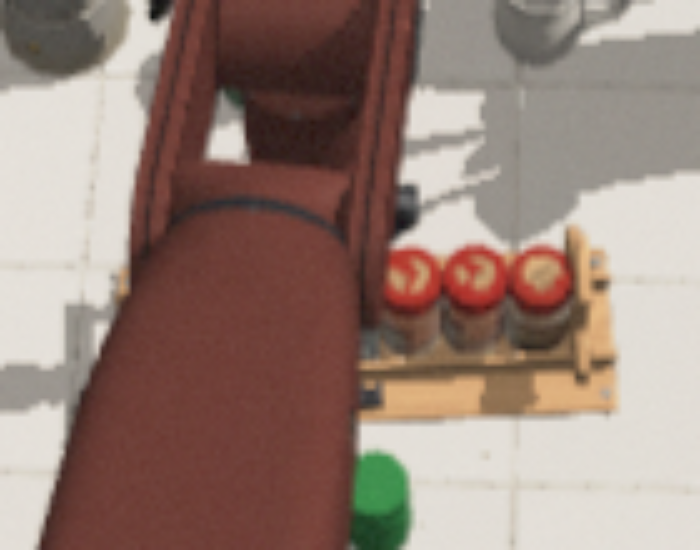

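The three jars stand touching each other and the cheek (caps at 412, 475 and 540, row 278), upright, with the stop pressing at 12.6 N including about 2 N of friction. Now I let the bar go.

```bash
python3 - <<'E'
from h import *
gripper_to(.026);hold(.2);l,f=S("open")
print(move_l(W(-.0003,.0225,.139),feed=.03,max_force=5));hold(.1);S("low")
p,d=get_image("scene");cv2.imwrite("pics/f.png",cv2.resize(p[150:300,190:350,::-1],None,fx=4,fy=4))
c=get_calibration("scene");K=c["intrinsics"];T=c["world_from_camera"];v,u=np.mgrid[0:420,0:560]
P=np.stack([(u-K[0,2])/K[0,0]*d,(v-K[1,2])/K[1,1]*d,d],-1)@T[:3,:3].T+T[:3,3]
L=np.stack([(P[...,:2]-O)@ex,(P[...,:2]-O)@ey,P[...,2]],-1)*1000
m=(d>0)&(p.max(-1)<70)&(abs(L[...,0])<60)&(abs(L[...,0])>25)&(abs(L[...,1]-22)<25)&(L[...,2]>130)&(L[...,2]<180)
Q=L[m];print(len(Q),np.median(Q,0).round(1),Q.min(0).round(1),Q.max(0).round(1))
E
```

```text
open t19.39 rack [  1.3  19.1 146.3] F [-0.4  0.1  0.5] op 0.0260 g 0.0
False
low t19.88 rack [ -0.3  22.5 138.9] F [-0.6 -1.3  0.2] op 0.0262 g 0.0
34 [-39.3  19.4 162.6] [-53.3  13.4 151.7] [-25.   31.4 168.5]
```

View pics/f.png

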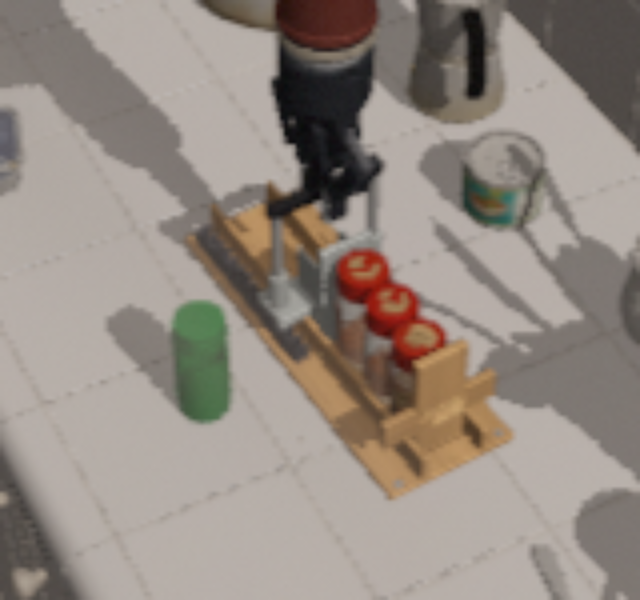

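The bar is released and still on top of the strip (z 162.6 against 162.9 at the start), and the jars are together. I'll ease the stop back with the jar-side finger until the tooth locks.

```bash
python3 - <<'E'
from h import *
l,f=S();y=l[1];k=0
move_l(W(-.0003,.0275,.139),feed=.02,max_force=3);l,f=S("near");y=l[1]
while y<.0485 and observe()["time_s"]<45:
    y+=.0005; move_l(W(-.0003,y,.139),feed=.01);o=observe();fy=np.dot(o["ft_force"][:2],ey)
    k+=1
    if k%2==0 or fy<-5:S("%.4f"%y)
    if fy<-8: break
hold(.2);S("end")
E
```

```text
t19.93 rack [ -0.3  22.5 139. ] F [-0.1 -0.1  0.5] op 0.0262 g 0.0
near t20.33 rack [ -0.3  27.7 139. ] F [-0.3 -0.1 -0.2] op 0.0259 g 0.0
0.0287 t20.83 rack [ -0.3  28.7 139. ] F [ 0.5 -0.6 -0.1] op 0.0258 g 0.0
0.0297 t21.33 rack [ -0.3  29.7 139. ] F [ 0.3 -0.4  0.6] op 0.0257 g 0.0
0.0307 t21.83 rack [ -0.3  30.4 139. ] F [-0.  -2.6 -0.1] op 0.0258 g 1.2
0.0312 t22.08 rack [ -0.3  30.6 139. ] F [-0.5 -5.9 -0.4] op 0.0259 g 2.6
0.0317 t22.33 rack [ -0.3  30.8 139. ] F [ 0.2 -6.2 -0.3] op 0.0259 g 3.0
0.0322 t22.58 rack [ -0.2  31.3 139.1] F [-0.3 -5.8  0.7] op 0.0261 g 3.1
0.0327 t22.83 rack [ -0.2  31.7 139. ] F [ 0.2 -7.3 -0.5] op 0.0261 g 3.2
0.0332 t23.08 rack [ -0.2  32.2 139.1] F [ 0.3 -6.3  0.3] op 0.0263 g 3.2
0.0337 t23.33 rack [ -0.3  32.7 139.1] F [-0.2 -6.7 -0.1] op 0.0261 g 3.2
0.0342 t23.58 rack [ -0.2  33.2 139.1] F [-0.3 -6.2 -0.6] op 0.0264 g 3.2
0.0347 t23.83 rack [ -0.2  33.7 139.1] F [ 0.1 -4.9 -1. ] op 0.0259 g 3.1
0.0352 t24.08 rack [ -0.3  34.3 139. ] F [ 0.2 -6.   0. ] op 0.0260 g 3.2
0.0357 t24.33 rack [ -0.3  34.8 139. ] F [-0.5 -5.8 -2. ] op 0.0258 g 3.1
0.0367 t24.83 rack [ -0.3  36.  138.8] F [ 0.6 -5.2 -1.4] op 0.0260 g 2.7
0.0377 t25.33 rack [ -0.4  37.9 138.9] F [-0.5 -1.5 -0.9] op 0.0259 g 0.8
0.0387 t25.83 rack [ -0.4  38.7 139. ] F [-0.3 -1.1 -0.7] op 0.0258 g 0.8
0.0397 t26.33 rack [ -0.3  39.5 139. ] F [-0.4 -2.6 -1.8] op 0.0262 g 1.6
0.0402 t26.58 rack [ -0.3  39.6 139. ] F [-0.9 -5.  -1. ] op 0.0262 g 2.6
0.0407 t26.83 rack [ -0.3  39.6 138.9] F [-0.6 -6.4 -1. ] op 0.0258 g 3.4
0.0412 t27.08 rack [ -0.3  39.7 139. ] F [-0.3 -8.8 -1.2] op 0.0263 g 4.2
end t27.28 rack [ -0.3  39.7 138.9] F [-0.1 -8.  -1.7] op 0.0262 g 4.2
```

Sliding resistance fell at y≈36.5 mm as the tooth dropped. The stop then stalled hard at 39.6 mm, so it's locked. I'll back off, retreat and verify.

```bash
python3 - <<'E'
from h import *
move_l(W(-.0003,.0322,.139),feed=.03,max_force=4);gripper_to(.045);S("centred")
move_l(W(-.0003,.0322,.26),feed=.1,max_force=5);S("up")
movep([.40,.20,.36],[np.pi,0,YAW]);hold(.3)
for n in("scene","top"):
  p,d=get_image(n);c=get_calibration(n);K=c["intrinsics"];T=c["world_from_camera"];v,u=np.mgrid[0:420,0:560]
  P=np.stack([(u-K[0,2])/K[0,0]*d,(v-K[1,2])/K[1,1]*d,d],-1)@T[:3,:3].T+T[:3,3]
  L=np.stack([(P[...,:2]-O)@ex,(P[...,:2]-O)@ey,P[...,2]],-1)*1000
  m=(d>0)&(p.max(-1)<70)&(abs(L[...,0])<60)&(abs(L[...,1]-30)<25)&(L[...,2]>130)&(L[...,2]<185)
  Q=L[m];print(n,len(Q),len(Q) and (np.median(Q,0).round(1),Q.min(0).round(1),Q.max(0).round(1)))
  if n=="scene":cv2.imwrite("pics/g.png",cv2.resize(p[150:300,190:350,::-1],None,fx=4,fy=4))
S()
E
```

```text
centred t27.82 rack [ -1.5  38.4 137.6] F [ 0.2 -0.2  0.2] op 0.0452 g 0.0
up t29.19 rack [ -0.8  32.3 259. ] F [ 1.2 -0.1  0.1] op 0.0448 g 0.0
scene 114 (array([ -4.3,  28.2, 153.8]), array([-52.7,  22.4, 141.7]), array([ 52.9,  37.8, 161.7]))
top 91 (array([-12.3,  30.1, 156.8]), array([-55.3,  23.5, 143.8]), array([ 53. ,  34.8, 166.8]))
 t30.45 rack [-113.4  180.7  359.5] F [-0.7  0.1  0.1] op 0.0453 g 0.0
```

View pics/g.png

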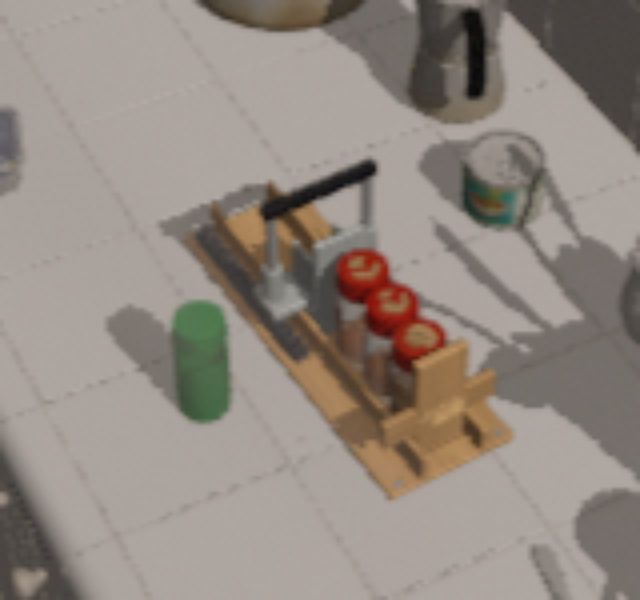

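The bar is about 9 mm lower in both views (153.8 and 156.8 mm, down from about 163 and 165), so it is fully down. The jars stand together and nothing else has moved.

```bash
python3 -c "from plant import *;print(job_done())"
```

```text
the job is handed in; nothing more can be done
None
```

The job is handed in at about 30 s of the 64 s allowed: the three jars were pressed together against the cheek at about 10 N, then the stop was eased back about 9 mm into its notch, with the bar fully down and nothing else disturbed.

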